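# Clear the drying piles and fan the stain samples

## Robot

A 6-joint arm with a two-finger parallel gripper is mounted at the origin on the work surface. World frame = base frame: x ahead of the robot, y to its left, z up, the work surface at z = 0. Lengths are in m, angles in rad, forces in N, time in s.
With the tool pointing down it reaches from about 0.375 to 0.9 m from the base axis. Payload 3.1 kg.
Tool frame: the origin (TCP) lies at the very end of the fingers, on their centre line; the grasp point (between the pads) lies 19 mm behind it; z points along the fingers, y is the line along which they close (so a half turn about z gives the same grasp; the last joint's range is limited). The gripper opens to 85 mm and grips with 20 to 120 N. Pads are 22 mm wide; open, the fingers measure 114 mm over their backs; the gripper's body (76 mm by 85 mm) begins 54 mm behind the grasp point. The pads swing forward as they close: fully open they stand 13 mm farther back than shut.
Start: joints at [-1.387, 0.527, 1.433, -0, 1.181, -0.178], TCP at [0.221, -0.585, 0.231] pointing down, gripper open.
Joint ranges: [-3.08, 3.08], [-0.75, 2.2], [0.22, 2.44], [-1.43, 4.57], [0, 2.65], [-2.85, 2.85]. Speed limits (rad/s): [2.79, 2.79, 3.14, 3.14, 3.14, 3.14].

## Interface

Orientations are given as a unit quaternion [x, y, z, w].
In Python, from station import sense, snapshot, camera_params, sign_off gives the robot as it stands.
- The arm moves only by the shell command python3 -m handwheel 'ROWS' [OPENING] [FORCE]. ROWS is JSON, a list that holds one entry, the list of rows, each a list of 4 numbers: the shift along the tool's x, y, z in units of 25 mm (1.0 is 25 mm), then the turn about the tool's z in units of 6 degrees (1.0 is 6 degrees). A call has 1 to 20 rows; each row shifts and turns the commanded pose from where the row before left it, along the tool's axes as they then stand; what a row does not reach is not made up. A row lasts 1/8 s, in which the tool goes at most 62.5 mm and 10.7 degrees, less where a joint would pass 70% of its speed; a pose out of reach is approached as far as the arm can. A call is refused whole if a number of a shift passes 1 or a number of a turn 1, either way. A call with a gripper value outside its range is refused whole. OPENING is the finger opening in mm, from 0 to 85.4, set as the call begins (- or left out, the last holds). The fingers move at their own pace and stop on an object; FORCE is the grip in N (left out, the last holds). Time passes only in rows, so rows that do not move let the fingers close. It gives the time, the measured TCP pose, the force, the opening and the grip force at its end, in the units of the state.
- sense(): the state, without advancing time (a new reading comes with each control period).
- snapshot(name): name is "scene" or "top" or "wrist"; returns (picture, depth): 400x640x3 uint8, red, green, blue; 400x640 float32, m along the optical axis (not along the pixel's ray), 0 where there is no reading.
- camera_params(name): a dict with "mtx" (3x3 intrinsics, pixels), "extrinsics" (4x4, takes a point from camera to world coordinates); the wrist camera has in their place "hand_eye" (4x4, takes a point from camera to tool coordinates, whose origin is the TCP and whose axes are the flange's). Camera axes: x right, y up, looking along -z (the intrinsics and any distortion apply to the point x, -y, -z); pixel columns grow to the right and rows downward; lengths in m; the calibration is good to about 2 mm. The wrist camera is an equidistant fisheye: a pixel r from the principal point sees the ray r / f radians off the axis. A picture is of the moment at which its call begins: read the wrist's pose just before it. camera_params takes no time and is no camera call.
- sign_off(): hands the job in; it is judged then, once.
The state is a dict: "t": time; "q": joint angles; "qd": joint speeds; "tau": joint torques, N m; "tcp_pos": TCP position; "tool_rot": TCP orientation; "force": force on the tool from outside, world axes, zero at the start; "ft_torque": the same for the moment, N m; "finger_gap": opening from 0.0 (shut) to 1.0 (fully open); "gripper_force": force on a finger pad.
Only numpy, scipy, OpenCV 4.12 (cv2) and the standard library are available. Lean on these libraries where they do the work, as an engineer would, in place of code of your own. Each camera call takes 0.05 s, during which the arm holds its last target. There are 200 camera calls.

## Task

The wood samples have been drying in two piles, weighted down with pots of paint. Stand each pot in the drip dish of its own colour, and fan the three samples out in the metal tray as one shingled row from pale to dark: the pale one flat and close up against the tray's raised end, then the mid-brown, then the dark, each lapping about a third of its length over the one before, in line with one another along the middle of the tray. Never tip a pot over, and leave the brush jar and the masking tape where they are.

Things in the scene. Friction and masses are not known exactly. Their poses are not given: they have to be found in the camera images.
- sample_pale: Pale honey-coloured wooden colour sample, 100 x 50 x 10 mm plaque, 40 g, a small dark hanging hole near its -x end. Origin: centre of its underside; x along the 100 mm, y along the 50 mm, z up out of the holed face. At the start it is the bottom of one of the two piles, on the bench; either the mid-brown sample or a pot stands on it, off-centre.
- sample_mid: Mid-brown (orange-brown) wooden colour sample, 100 x 50 x 10 mm plaque, 40 g, a small dark hanging hole near its -x end. Origin: centre of its underside; x along the 100 mm, y along the 50 mm, z up out of the holed face. At the start it lies on the pale or on the dark sample, shifted some 20 mm along it, with the blue pot standing on it.
- sample_dark: Nearly black-brown wooden colour sample, 100 x 50 x 10 mm plaque, 40 g, a small dark hanging hole near its -x end. Origin: centre of its underside; x along the 100 mm, y along the 50 mm, z up out of the holed face. At the start it is the bottom of the other pile, on the bench; either the mid-brown sample or a pot stands on it, off-centre.
- pot_red: Red lidded tin pot, 54 mm across (a plain cylinder to within 2 mm), 66 mm high, about 0.22 kg, lid and label band red. Origin: centre of its underside, z up. At the start it stands on a sample that lies on the bench.
- pot_blue: Blue lidded tin pot, 54 mm across (a plain cylinder to within 2 mm), 66 mm high, about 0.22 kg, lid and label band blue. Origin: centre of its underside, z up. At the start it stands on a sample, the mid-brown one, which lies on another sample.
- dish_red: Red-crusted shallow round white drip dish, crusted inside with dried red paint; fixed; 104 mm across the rim, 10 mm high, flat inside floor 4 mm above the bench and about 86 mm across. Origin: centre of its underside, z up.
- dish_blue: Blue-crusted shallow round white drip dish, crusted inside with dried blue paint; fixed; 104 mm across the rim, 10 mm high, flat inside floor 4 mm above the bench and about 86 mm across. Origin: centre of its underside, z up.
- tray: Fixed steel tray, 272 x 158 mm, floor 3 mm thick. Origin: centre of its underside; x along its length, away from the raised end; z up. The raised end, at -x, is a wall 30 mm high, inner face at x = -132 mm, with a yellow lip folded outwards; the other sides have 8 mm rims (inner faces at x = 133 mm, y = +-76 mm). A sample that touches the raised end has its centre at x = -82 mm.
- brush_jar: Bystander: brown jar, 72 mm across and 105 mm high, with three brushes standing up to 220 mm. Origin: centre of its underside.
- tape_roll: Bystander: roll of cream masking tape lying flat, 96 mm across, 25 mm high. Origin: centre of its underside.
There are look-alikes about, which are no part of the job. Leave any turquoise look-alike of the pot_red alone. Leave any green or turquoise look-alike of the pot_blue alone.

How it is judged:
By the outcome, as a careful person would: the job done as asked, in the order asked, and still so for the second after the job is handed in, with the robot touching nothing.
It also fails if it takes over 136 s, if anything falls off the work surface, if the arm or the gripper's body presses on something with over 40 N, if the wrist force passes 120 N, or if a joint passes its speed limit or range.

## Working session

There is one attempt and no reset: what is moved stays moved. The work goes in short steps, Python scripts to look and compute and a shell command to move; the robot and the scene stay as the last step left them, time stands still between calls to the robot, and variables do not carry over. Pictures are saved under pics/ and viewed, at most 14 in all, crops included, and the job is handed in when it is done.

```bash
mkdir -p pics; ls; python3 - <<'E'
from station import *
import cv2,numpy as np,json
s=sense();print({k:np.round(v,3).tolist() for k,v in s.items()})
for n in ["scene","top"]:
    p,d=snapshot(n);cv2.imwrite(f"pics/{n}0.png",p[:,:,::-1]);np.savez(f"pics/{n}0.npz",p=p,d=d)
    c=camera_params(n);print(n,{k:np.round(v,4).tolist() if not isinstance(v,str) else v for k,v in c.items()})
print(camera_params("wrist"))
E
```

```text
pics
{'t': 0.0, 'q': [-1.387, 0.529, 1.434, 0.0, 1.181, -0.179], 'qd': [-0.0, -0.001, 0.001, 0.001, -0.0, -0.001], 'tau': [-0.002, -44.236, -17.802, -0.0, 0.008, -0.0], 'tcp_pos': [0.221, -0.584, 0.23], 'tool_rot': [0.984, 0.18, 0.0, -0.001], 'force': [0.531, -0.435, 0.703], 'ft_torque': [-0.005, -0.017, 0.007], 'gripper_force': 0.0, 'finger_gap': 1.002}
scene {'mtx': [[451.4606, 0.0, 322.2388], [0.0, 451.4606, 196.4754], [0.0, 0.0, 1.0]], 'extrinsics': [[-0.6527, -0.6297, 0.4214, 0.993], [0.7576, -0.5399, 0.3668, 0.3797], [-0.0034, 0.5586, 0.8294, 0.8881], [0.0, 0.0, 0.0, 1.0]]}
top {'mtx': [[414.0319, 0.0, 314.1411], [0.0, 414.0319, 193.8136], [0.0, 0.0, 1.0]], 'extrinsics': [[0.0083, 0.998, -0.0619, 0.5123], [-0.9999, 0.009, 0.0109, 0.0485], [0.0115, 0.0618, 0.998, 0.942], [0.0, 0.0, 0.0, 1.0]]}
{'mtx': array([[309.70691629,   0.        , 320.48235273],
       [  0.        , 309.70691629, 205.34569421],
       [  0.        ,   0.        ,   1.        ]]), 'hand_eye': array([[-6.31919989e-05,  9.47508879e-01,  3.19729449e-01,
         8.26537266e-02],
       [ 9.99999403e-01, -2.88932237e-04,  1.05388422e-03,
        -4.14044098e-05],
       [ 1.09094480e-03,  3.19729325e-01, -9.47508295e-01,
        -1.42374277e-01],
       [ 0.00000000e+00,  0.00000000e+00,  0.00000000e+00,
         1.00000000e+00]])}
```

View pics/top0.png

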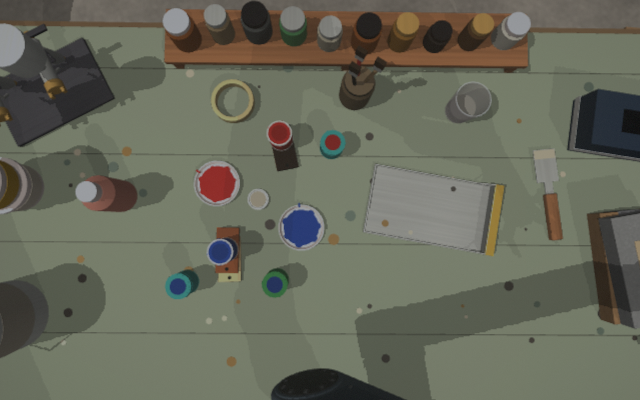

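View pics/scene0.png

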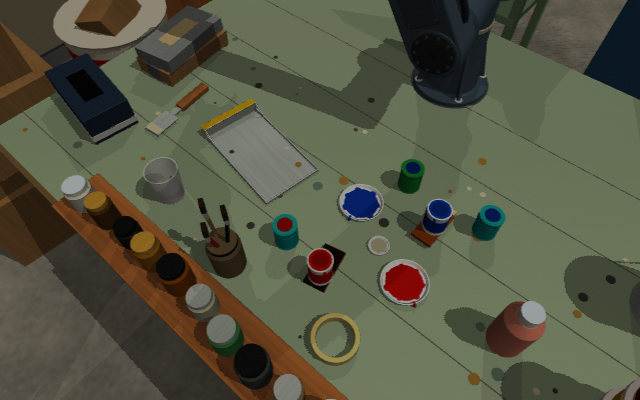

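Top view: the true red pot, all red with a white band, is at (280,133) on the dark sample. The turquoise pot with a red lid at (333,143) is a look-alike. The true blue pot at (220,251) stands on mid, with pale under it. The turquoise (178,286) and green (275,284) pots with blue lids are look-alikes. The red dish is at (217,184), the blue dish at (302,228), and the tray spans (365–505,163–255) with its yellow raised end to the right (-y). I'll confirm this in a crop while measuring.

```bash
cat > h.py <<'E'
from station import *
import cv2,numpy as np
def ray(n,uv,z):
    c=camera_params(n);K=c["mtx"];E=c["extrinsics"];uv=np.atleast_2d(np.float64(uv))
    d=np.c_[(uv[:,0]-K[0,2])/K[0,0],-(uv[:,1]-K[1,2])/K[1,1],-np.ones(len(uv))]@E[:3,:3].T
    o=E[:3,3];return o+d*((z-o[2])/d[:,2])[:,None]
def mask(p,lo,hi,roi=None):
    m=cv2.inRange(cv2.cvtColor(p,cv2.COLOR_RGB2HSV),np.array(lo),np.array(hi))
    if roi:
        k=np.zeros_like(m);k[roi[1]:roi[3],roi[0]:roi[2]]=1;m=m*k
    return m
def blob(m):
    cs=cv2.findContours(m,cv2.RETR_EXTERNAL,cv2.CHAIN_APPROX_NONE)[0]
    return max(cs,key=cv2.contourArea)[:,0,:]
def yaw(s):
    x,y,z,w=s["tool_rot"];return np.arctan2(2*(x*y+z*w),1-2*(y*y+z*z))
def plan(xyz,a=None):
    """units of moves: turn, then shift in the turned tool's axes; a mod pi nearest"""
    s=sense();y=yaw(s)
    t=0 if a is None else (a-y+np.pi/2)%np.pi-np.pi/2
    b=y+t;d=(np.array(xyz)-s["tcp_pos"])/.025
    print("turn %.2f  dx %.2f dy %.2f dz %.2f | t %.1f yaw %.3f q6 %.2f tcp %s"%(-np.degrees(t)/6,d[0]*np.cos(b)+d[1]*np.sin(b),d[0]*np.sin(b)-d[1]*np.cos(b),-d[2],s["t"],y,s["q"][5],np.round(s["tcp_pos"],4)))
E
python3 - <<'E'
from h import *
p=np.load("pics/top0.npz")["p"];q=np.load("pics/scene0.npz")["p"]
a=cv2.resize(p[100:310,150:360],(600,600),interpolation=cv2.INTER_CUBIC)
cv2.imwrite("pics/crop.png",a[:,:,::-1])
hsv=cv2.cvtColor(p,cv2.COLOR_RGB2HSV)
for u,v in [(280,133),(217,180),(220,251),(302,228),(286,158),(228,231),(229,278),(495,220),(430,210)]: print((u,v),hsv[v,u])
E
```

```text
(280, 133) [  2 170 105]
(217, 180) [  1 180 142]
(220, 251) [112 152  99]
(302, 228) [113 169 115]
(286, 158) [16 75 44]
(228, 231) [ 10 148 107]
(229, 278) [30 28 37]
(495, 220) [ 21 158 150]
(430, 210) [ 36   9 141]
```

View pics/crop.png

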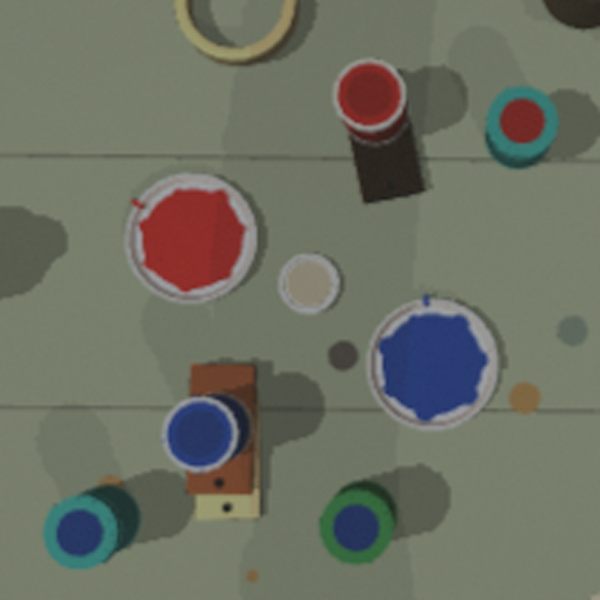

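The crop confirms it. The true red pot has a white rim and red body (crop 370,97), and the true blue pot has a white rim on the brown sample (crop 202,434). The turquoise and green bodies are look-alikes. Next, the positions.

```bash
python3 - <<'E'
from h import *
p=np.load("pics/top0.npz")["p"];q=np.load("pics/scene0.npz")["p"]
def ell(n,img,lo,hi,roi,z,lab):
    c=blob(mask(img,lo,hi,roi));c=cv2.convexHull(c)
    w=ray(n,c[:,0,:],z)[:,:2].astype(np.float32);(x,y),r=cv2.minEnclosingCircle(w);e=cv2.fitEllipse(w)
    print(lab,n,"circ %.4f %.4f r %.4f ell"%(x,y,r),np.round(e[0],4),np.round(e[1],4))
R=((0,120,60),(6,255,255));B=((105,110,60),(122,255,255));W=((0,0,120),(179,45,255))
ell("top",p,*R,(262,115,298,143),.076,"redlid");ell("scene",q,*R,(300,240,340,266),.076,"redlid")
ell("top",p,*B,(200,235,238,267),.086,"bluelid");ell("scene",q,*B,(420,198,455,222),.086,"bluelid")
ell("top",p,*W,(190,158,245,210),.010,"reddish");ell("scene",q,*W,(375,255,435,310),.010,"reddish")
ell("top",p,*W,(276,200,330,254),.010,"bluedish");ell("scene",q,*W,(335,180,387,225),.010,"bluedish")
def rect(n,img,lo,hi,roi,z,lab):
    c=blob(mask(img,lo,hi,roi));w=ray(n,c,z)[:,:2].astype(np.float32)
    r=cv2.minAreaRect(w);print(lab,n,np.round(r[0],4),np.round(r[1],4),r[2]);print(np.round(cv2.boxPoints(r),4).tolist())
rect("top",p,(0,30,0),(22,255,75),(266,146,302,175),.010,"dark")
rect("top",p,(4,100,40),(16,255,255),(210,222,245,276),.020,"mid")
rect("top",p,(20,60,90),(34,255,255),(212,268,245,286),.010,"pale")
rect("top",p,(15,100,90),(28,255,255),(480,175,510,260),.030,"lip")
rect("top",p,(0,0,110),(60,28,255),(360,160,500,252),.004,"trayfloor")
E
```

```text
redlid top circ 0.6948 0.1152 r 0.0227 ell [0.6949 0.1152] [0.0443 0.0449]
redlid scene circ 0.6976 0.1147 r 0.0233 ell [0.6975 0.1147] [0.0453 0.0461]
bluelid top circ 0.4452 0.2327 r 0.0228 ell [0.445  0.2324] [0.0439 0.0449]
bluelid scene circ 0.4484 0.2323 r 0.0235 ell [0.4484 0.2323] [0.0452 0.0469]
reddish top circ 0.5922 0.2776 r 0.0705 ell [0.5898 0.2853] [0.1256 0.1568]
reddish scene circ 0.5960 0.2604 r 0.0517 ell [0.5958 0.2601] [0.1024 0.1028]
bluedish top circ 0.4968 0.0491 r 0.0744 ell [0.4946 0.0438] [0.1375 0.1545]
bluedish scene circ 0.4983 0.0686 r 0.0521 ell [0.4982 0.0686] [0.1024 0.1032]
dark top [0.6546 0.1057] [0.0567 0.0481] 13.231303215026855
[[0.6215000152587891, 0.1225999966263771], [0.6324999928474426, 0.07580000162124634], [0.6877999901771545, 0.08869999647140503], [0.676800012588501, 0.1356000006198883]]
mid top [0.4173 0.2301] [0.0437 0.0504] 0.39117270708084106
[[0.3952000141143799, 0.25519999861717224], [0.39559999108314514, 0.20479999482631683], [0.439300000667572, 0.20509999990463257], [0.4390000104904175, 0.2554999887943268]]
pale top [0.3841 0.2259] [0.0206 0.0504] 6.0678300857543945
[[0.37119999527931213, 0.2498999983072281], [0.3765000104904175, 0.19979999959468842], [0.3970000147819519, 0.20190000534057617], [0.39169999957084656, 0.25209999084472656]]
lip top [ 0.5159 -0.3601] [0.0199 0.158 ] 80.12284088134766
[[0.43639999628067017, -0.3562999963760376], [0.5920000076293945, -0.38339999318122864], [0.5953999757766724, -0.3637999892234802], [0.4397999942302704, -0.3366999924182892]]
trayfloor top [ 0.541 -0.217] [0.2688 0.1622] 80.3683090209961
[[0.43860000371932983, -0.335999995470047], [0.5985000133514404, -0.36309999227523804], [0.6434999704360962, -0.09799999743700027], [0.483599990606308, -0.07090000063180923]]
```

```bash
python3 -c "
from h import *
plan((.696,.115,.041),.231)
for n,u in (('rd',(216.9,183)),('bd',(301.6,227))): print(n,ray('top',u,.010))"
```

```text
turn 1.25  dx 24.89 dy -22.86 dz 7.58 | t 0.1 yaw 0.362 q6 -0.18 tcp [ 0.2211 -0.5839  0.2304]
rd [[0.59255326 0.25762407 0.01      ]]
bd [[0.49526282 0.06585025 0.01      ]]
```

```bash
python3 -m handwheel '[[[0,0,0,0.625],[0,0,0,0.625],[1,-0.92,0,0],[1,-0.92,0,0],[1,-0.92,0,0],[1,-0.92,0,0],[1,-0.92,0,0],[1,-0.92,0,0],[1,-0.92,0,0],[1,-0.92,0,0],[1,-0.92,0,0],[1,-0.92,0,0],[1,-0.92,0,0],[1,-0.92,0,0],[1,-0.92,0,0],[1,-0.92,0,0],[1,-0.92,0,0],[1,-0.92,0,0],[1,-0.92,0,0],[1,-0.92,0,0]]]' 85 30
python3 -c "
from h import *
plan((.696,.115,.041),.231)"
```

```text
t: 2.6
tcp_pos: [0.5648, -0.0774, 0.2309]
tool_rot: [0.993, 0.115, -0.0, -0.0]
force: [-0.0, -0.4, 0.6]
finger_gap: 0.996
gripper_force: 0.0
turn -0.00  dx 6.87 dy -6.29 dz 7.60 | t 2.6 yaw 0.231 q6 1.01 tcp [ 0.5648 -0.0774  0.2309]
```

```bash
python3 -m handwheel '[[[0.98,-0.9,0,0],[0.98,-0.9,0,0],[0.98,-0.9,0.2,0],[0.98,-0.9,0.2,0],[0.98,-0.9,0.2,0],[0.98,-0.9,0.2,0],[0.99,-0.89,0.2,0],[0,0,0.6,0],[0,0,0,0],[0,0,0,0]]]'
python3 - <<'E'
from h import *
plan((.696,.115,.041),.231)
s=sense();p,d=snapshot("wrist");cv2.imwrite("pics/w1.png",p[:,:,::-1]);np.savez("pics/w1.npz",p=p,d=d,pos=s["tcp_pos"],rot=s["tool_rot"])
E
```

```text
t: 3.85
tcp_pos: [0.6952, 0.1129, 0.1911]
tool_rot: [0.993, 0.115, -0.001, 0.0]
force: [0.2, 0.7, -0.1]
finger_gap: 0.994
gripper_force: 0.0
turn -0.01  dx 0.05 dy -0.07 dz 6.00 | t 3.9 yaw 0.230 q6 1.34 tcp [0.6952 0.1129 0.1911]
```

View pics/w1.png

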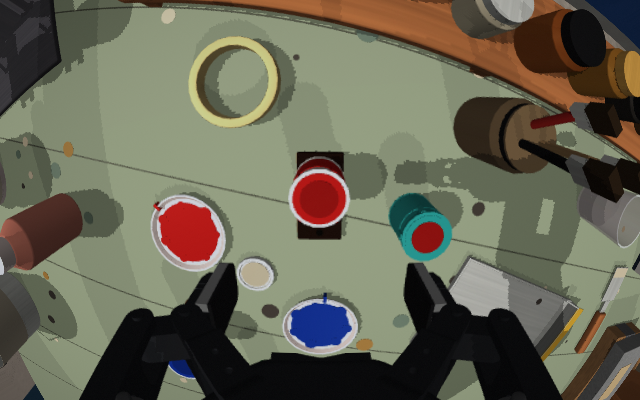

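The wrist view shows the red pot, lid centred at (320,197), between the fingers. I'll add fisheye ray casting.

```bash
cat >> h.py <<'E'
def wray(s,uv,z):
    from scipy.spatial.transform import Rotation as Ro
    c=camera_params("wrist");K=c["mtx"];H=c["hand_eye"];uv=np.atleast_2d(np.float64(uv))
    a=(uv-K[:2,2])/K[0,0];th=np.linalg.norm(a,axis=1);k=np.sin(th)/np.maximum(th,1e-9)
    d=np.c_[a[:,0]*k,-a[:,1]*k,-np.cos(th)]
    R=Ro.from_quat(s["tool_rot"]).as_matrix();d=d@(R@H[:3,:3]).T;o=np.array(s["tcp_pos"])+R@H[:3,3]
    return o+d*((z-o[2])/d[:,2])[:,None]
def wsnap(name):
    s=sense();p,d=snapshot("wrist");cv2.imwrite(f"pics/{name}.png",p[:,:,::-1]);np.savez(f"pics/{name}.npz",p=p,d=d,**{k:s[k] for k in("tcp_pos","tool_rot")});return s,p
def wcirc(s,p,lo,hi,roi,z,lab):
    c=cv2.convexHull(blob(mask(p,lo,hi,roi)))[:,0,:];w=wray(s,c,z)[:,:2].astype(np.float32);(x,y),r=cv2.minEnclosingCircle(w);e=cv2.fitEllipse(w);print(lab,"%.4f %.4f r %.4f"%(x,y,r),np.round(e[0],4),np.round(e[1],4))
def wrect(s,p,lo,hi,roi,z,lab):
    c=blob(mask(p,lo,hi,roi));w=wray(s,c,z)[:,:2].astype(np.float32);r=cv2.minAreaRect(w);print(lab,np.round(r[0],4),np.round(r[1],4),r[2],np.round(cv2.boxPoints(r),4).tolist())
RED=((0,120,60),(6,255,255));BLUE=((105,110,60),(125,255,255));WH=((0,0,120),(179,45,255))
E
python3 - <<'E'
from h import *
s=np.load("pics/w1.npz");p=s["p"]
wcirc(s,p,*RED,(296,172,346,223),.076,"redlid")
wcirc(s,p,*RED,(150,192,230,272),.008,"redcrust")
wcirc(s,p,*WH,(148,192,230,272),.010,"reddish")
wcirc(s,p,*BLUE,(280,296,360,358),.008,"bluecrust")
E
```

```text
Traceback (most recent call last):
  File "h.py", line 33, in wcirc
    c=cv2.convexHull(blob(mask(p,lo,hi,roi)))[:,0,:];w=wray(s,c,z)[:,:2].astype(np.float32);(x,y),r=cv2.minEnclosingCircle(w);e=cv2.fitEllipse(w);print(lab,"%.4f %.4f r %.4f"%(x,y,r),np.round(e[0],4),np.round(e[1],4))
                                                       ~~~~^^^^^^^
  File "h.py", line 28, in wray
    R=Ro.from_quat(s["tool_rot"]).as_matrix();d=d@(R@H[:3,:3]).T;o=np.array(s["tcp_pos"])+R@H[:3,3]
                   ~^^^^^^^^^^^^
KeyError: 'tool_rot is not a file in the archive'
```

```bash
python3 - <<'E'
from h import *
s=np.load("pics/w1.npz");p=s["p"];s=dict(tcp_pos=s["pos"],tool_rot=s["rot"])
wcirc(s,p,*RED,(296,172,346,223),.076,"redlid")
wcirc(s,p,*RED,(150,192,230,272),.008,"redcrust")
wcirc(s,p,*WH,(148,192,230,272),.010,"reddish")
wcirc(s,p,*BLUE,(280,296,360,358),.008,"bluecrust")
E
```

```text
redlid 0.6963 0.1152 r 0.0234 [0.6962 0.1151] [0.0461 0.0464]
redcrust 0.5976 0.2578 r 0.0437 [0.5962 0.2576] [0.0799 0.0871]
reddish 0.5796 0.2716 r 0.0717 [0.5837 0.2805] [0.1253 0.1521]
bluecrust 0.5035 0.0706 r 0.0480 [0.5026 0.0693] [0.0844 0.0951]
```

```bash
python3 -m handwheel '[[[0.05,-0.1,1,0],[0,0,1,0],[0,0,1,0],[0,0,1,0],[0,0,1,0],[0,0,1,0],[0,0,0.2,0],[0,0,0,0]]]' && python3 -m handwheel '[[[0,0,0,0],[0,0,0,0],[0,0,0,0],[0,0,0,0],[0,0,0,0],[0,0,0,0],[0,0,-0.5,0],[0,0,-1,0],[0,0,-1,0],[0,0,0,0]]]' 30 40
python3 -c "
from h import *
plan((.595,.259,.1))"
```

```text
t: 4.9
tcp_pos: [0.6968, 0.1161, 0.037]
tool_rot: [0.993, 0.115, 0.0, 0.0]
force: [-0.8, -0.6, -0.0]
finger_gap: 0.996
gripper_force: 0.0
t: 6.15
tcp_pos: [0.6978, 0.1169, 0.1011]
tool_rot: [0.993, 0.115, 0.002, 0.0]
force: [-0.7, 0.4, -3.0]
finger_gap: 0.607
gripper_force: 42.3
turn -0.00  dx -2.70 dy -6.48 dz 0.04 | t 6.2 yaw 0.231 q6 1.35 tcp [0.6978 0.1169 0.1011]
```

```bash
python3 -m handwheel '[[[-0.38,-0.93,0,0],[-0.38,-0.93,0,0],[-0.38,-0.93,0,0],[-0.39,-0.93,0,0],[-0.39,-0.92,0,0],[-0.39,-0.92,0,0],[-0.39,-0.92,0,0],[0,0,0,0],[0,0,1,0],[0,0,1,0],[0,0,0.5,0],[0,0,0.2,0],[0,0,0,0],[0,0,0,0]]]'
python3 -c "
from h import *
plan((.595,.259,.032));s,p=wsnap('w2')"
```

```text
t: 7.9
tcp_pos: [0.5947, 0.2588, 0.0322]
tool_rot: [0.993, 0.115, 0.001, -0.0]
force: [0.2, -0.1, 0.5]
finger_gap: 0.606
gripper_force: 42.6
turn -0.00  dx 0.01 dy -0.00 dz 0.01 | t 7.9 yaw 0.231 q6 1.58 tcp [0.5947 0.2588 0.0322]
```

View pics/w2.png

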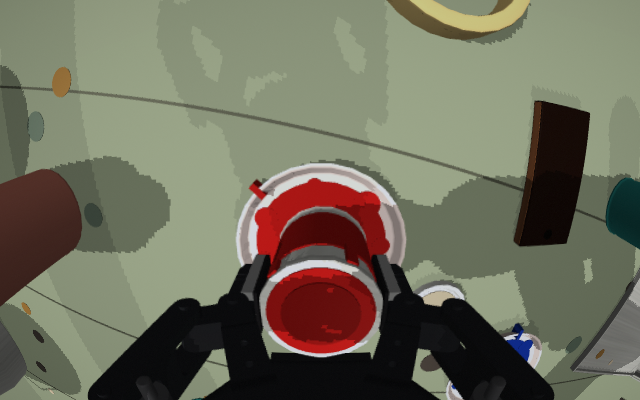

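Red pot at (320,300) stands upright in the red-crusted dish, whose rim spans (237–405,163–300). Release it and go to the blue pot.

```bash
python3 -m handwheel '[[[0,0,0.03,0],[0,0,0,0],[0,0,0,0],[0,0,0,0],[0,0,0,0],[0,0,-1,0],[0,0,-1,0],[0,0,-1,0.6],[0,0,-1,0.6],[0,0,-1,0.5]]]' 85 40
python3 -c "
from h import *
plan((.4465,.2325,.047));s,p=wsnap('w3')"
```

```text
t: 9.2
tcp_pos: [0.5935, 0.2588, 0.1564]
tool_rot: [1.0, 0.026, -0.0, 0.0]
force: [-0.9, 0.5, 0.0]
finger_gap: 0.996
gripper_force: 0.0
turn -0.00  dx -5.92 dy 0.75 dz 4.37 | t 9.2 yaw 0.051 q6 1.76 tcp [0.5935 0.2588 0.1564]
```

```bash
python3 -m handwheel '[[[-0.98,0.13,0,0],[-0.98,0.13,0,0],[-0.99,0.13,0,0],[-0.99,0.12,0,0],[-0.99,0.12,0,0],[-0.99,0.12,0,0],[0,0,0,0],[0,0,0,0]]]' 85
python3 - <<'E'
from h import *
plan((.4465,.2325,.047));s,p=wsnap('w4')
wcirc(s,p,*BLUE,(260,150,380,300),.086,"bluelid")
E
```

```text
t: 10.25
tcp_pos: [0.4484, 0.2326, 0.1557]
tool_rot: [1.0, 0.027, 0.001, -0.0]
force: [1.6, 0.3, 0.0]
finger_gap: 0.997
gripper_force: 0.0
turn -0.00  dx -0.07 dy 0.00 dz 4.35 | t 10.2 yaw 0.053 q6 1.77 tcp [0.4484 0.2326 0.1557]
bluelid 0.4468 0.2324 r 0.0235 [0.4468 0.2324] [0.0464 0.0465]
```

View pics/w4.png

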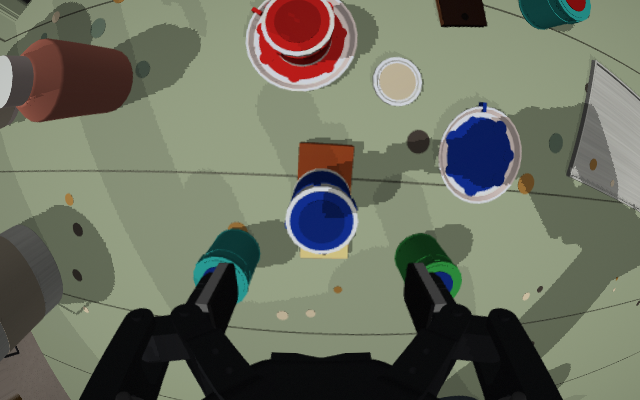

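The blue pot at (321,218) is between the fingers; the red pot stands in its dish. Descend and grip.

```bash
python3 -m handwheel '[[[-0.07,0,1,0],[0,0,1,0],[0,0,1,0],[0,0,1,0],[0,0,0.4,0],[0,0,0,0]]]' && python3 -m handwheel '[[[0,0,0,0],[0,0,0,0],[0,0,0,0],[0,0,0,0],[0,0,0,0],[0,0,0,0],[0,0,-0.5,0],[0,0,-1,0],[0,0,-1,0],[0,0,0,0]]]' 30 40
python3 - <<'E'
from h import *
plan((.497,.068,.100))
s=np.load("pics/w4.npz");p=s["p"]
wcirc(s,p,*BLUE,(435,95,525,205),.008,"bluecrust");wcirc(s,p,*WH,(432,95,525,210),.010,"bluedish")
E
```

```text
t: 11.05
tcp_pos: [0.4456, 0.2322, 0.045]
tool_rot: [1.0, 0.026, -0.0, 0.0]
force: [0.4, -0.1, 0.4]
finger_gap: 0.992
gripper_force: 0.0
t: 12.3
tcp_pos: [0.4463, 0.2327, 0.1099]
tool_rot: [1.0, 0.027, 0.002, -0.001]
force: [0.4, -0.3, -1.9]
finger_gap: 0.608
gripper_force: 42.3
turn -0.00  dx 1.68 dy 6.68 dz 0.40 | t 12.3 yaw 0.053 q6 1.78 tcp [0.4463 0.2327 0.1099]
bluecrust 0.4973 0.0702 r 0.0445 [0.4966 0.0707] [0.0854 0.0884]Traceback (most recent call last):
  File "<stdin>", line 4, in <module>
  File "h.py", line 33, in wcirc
    c=cv2.convexHull(blob(mask(p,lo,hi,roi)))[:,0,:];w=wray(s,c,z)[:,:2].astype(np.float32);(x,y),r=cv2.minEnclosingCircle(w);e=cv2.fitEllipse(w);print(lab,"%.4f %.4f r %.4f"%(x,y,r),np.round(e[0],4),np.round(e[1],4))
                                                                                                                                ~~~~~~~~~~~~~~^^^
cv2.error: OpenCV(4.12.0) /io/opencv/modules/imgproc/src/shapedescr.cpp:361: error: (-201:Incorrect size of input array) There should be at least 5 points to fit the ellipse in function 'fitEllipseNoDirect'
```

```bash
python3 -m handwheel '[[[0.24,0.95,0,0],[0.24,0.95,0,0],[0.24,0.95,0,0],[0.24,0.95,0,0],[0.24,0.96,0,0],[0.24,0.96,0,0],[0.24,0.96,0,0],[0,0,0.4,0],[0,0,1,0],[0,0,1,0],[0,0,0.6,0],[0,0,0.2,0],[0,0,0.03,0],[0,0,0,0]]]'
python3 -c "
from h import *
plan((.497,.068,.030))"
```

```text
t: 14.05
tcp_pos: [0.4945, 0.0683, 0.0296]
tool_rot: [1.0, 0.027, -0.001, 0.0]
force: [-4.6, -1.2, 23.3]
finger_gap: 0.608
gripper_force: 43.4
turn -0.00  dx 0.10 dy 0.02 dz -0.02 | t 14.1 yaw 0.054 q6 1.43 tcp [0.4945 0.0683 0.0296]
```

```bash
python3 -m handwheel '[[[0,0,-0.04,0],[0,0,0,0],[0,0,0,0],[0,0,0,0],[0,0,0,0],[0,0,-1,0],[0,0,-1,0],[0,0,-1,0],[0,0,-1,0],[-0.3,-0.95,-0.2,0],[-0.3,-0.95,0,0],[-0.3,-0.95,0,0],[-0.3,-0.95,0,0],[-0.3,-0.95,0,0],[-0.3,-0.95,0,0],[-0.3,-0.95,0,0],[0,0,0,0],[0,0,0,0]]]' 85 40
python3 - <<'E'
from h import *
plan((.446,.23,.030));s,p=wsnap('w5')
MID=((4,120,40),(14,255,255))
wrect(s,p,*MID,(250,100,400,320),.020,"mid")
E
```

```text
t: 16.3
tcp_pos: [0.4348, 0.2306, 0.1332]
tool_rot: [1.0, 0.027, 0.0, 0.0]
force: [-0.6, -0.2, -0.1]
finger_gap: 0.997
gripper_force: 0.0
turn -0.00  dx 0.45 dy 0.05 dz 4.13 | t 16.3 yaw 0.053 q6 1.78 tcp [0.4348 0.2306 0.1332]
mid [0.4463 0.2306] [0.05 0.1 ] 89.51947784423828 [[0.3959999978542328, 0.20600000023841858], [0.4961000084877014, 0.20520000159740448], [0.4964999854564667, 0.25519999861717224], [0.39649999141693115, 0.25600001215934753]]
```

View pics/w5.png

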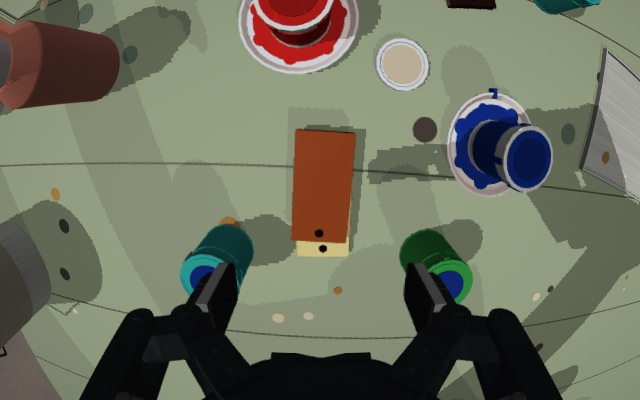

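The mid sample's top is fully visible at (293–355,128–243), with pale peeking out at (297–349,240–257). The blue pot is in its dish at (525,157). Next I grip mid and park it on the bench just beside the tray.

```bash
python3 -m handwheel '[[[0.46,0.0,0,0.58],[0,0,1,0],[0,0,1,0],[0,0,1,0],[0,0,1,0],[0,0,0.7,0],[0,0,0.2,0],[0,0,0,0]]]' 75 40
python3 -c "
from h import *
plan((.4463,.2306,.010),-.008)"
```

```text
t: 17.35
tcp_pos: [0.4465, 0.231, 0.0108]
tool_rot: [1.0, -0.004, -0.0, 0.0]
force: [0.8, 0.1, 0.0]
finger_gap: 0.881
gripper_force: 0.0
turn -0.01  dx -0.01 dy 0.02 dz 0.03 | t 17.4 yaw -0.009 q6 1.83 tcp [0.4465 0.231  0.0108]
```

```bash
python3 -m handwheel '[[[0,0,0,0],[0,0,0,0],[0,0,0,0],[0,0,0,0],[0,0,0,0],[0,0,-0.3,0],[0,0,-0.7,0],[0,0,-1,-0.9],[0,0,-1,-0.9],[0,0,-1,-0.9],[0,0,-0.5,-0.9],[0,0,0,-0.9],[0,0,0,-0.9],[0,0,0,-0.9],[0,0,0,-0.9],[0,0,0,-0.9],[0,0,0,-0.9],[0,0,0,-0.9],[0,0,0,-0.9],[0,0,0,-0.9]]]' 30 40
python3 -c "
from h import *
plan((.372,-.277,.12),1.399); s,p=wsnap('w6')
MID=((4,120,40),(14,255,255)); PAL=((18,60,90),(34,255,255))
E=np.load('pics/w5.npz')
p,d=snapshot('top');cv2.imwrite('pics/top1.png',p[:,:,::-1])
c=blob(mask(p,(18,40,80),(34,255,255),(190,215,270,300)));w=ray('top',c,.010)[:,:2].astype(np.float32);r=cv2.minAreaRect(w);print('pale',r,cv2.boxPoints(r).round(4).tolist())
"
```

```text
t: 19.85
tcp_pos: [0.4458, 0.2316, 0.1236]
tool_rot: [0.819, 0.573, 0.0, -0.0]
force: [0.1, -0.0, 0.1]
finger_gap: 0.57
gripper_force: 41.5
turn -1.70  dx -20.55 dy 0.57 dz 0.15 | t 19.9 yaw 1.221 q6 0.61 tcp [0.4458 0.2316 0.1236]
pale ((0.39509302377700806, 0.2262348085641861), (0.04588834568858147, 0.053340062499046326), 1.3019152879714966) [[0.3714999854564667, 0.2524000108242035], [0.37279999256134033, 0.19910000264644623], [0.4185999929904938, 0.20010000467300415], [0.4174000024795532, 0.2533999979496002]]
```

View pics/w6.png

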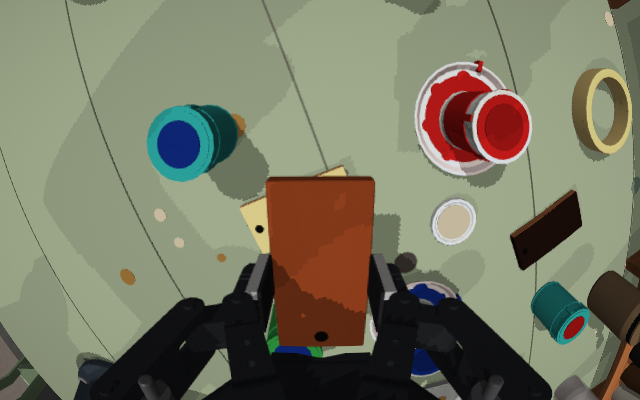

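Mid is held firmly at (320,260), and pale stays on the bench beneath it. Carry mid to the parking spot.

```bash
python3 -m handwheel '[[[0,0,0,-0.85],[0,0,0,-0.85],[-0.98,0.03,0,0],[-0.98,0.03,0,0],[-0.98,0.03,0,0],[-0.98,0.03,0,0],[-0.98,0.03,0,0],[-0.98,0.03,0,0],[-0.98,0.03,0,0],[-0.98,0.03,0,0],[-0.98,0.03,0,0],[-0.98,0.03,0,0],[-0.98,0.03,0,0],[-0.98,0.03,0,0],[-0.98,0.03,0,0],[-0.98,0.03,0,0],[-0.98,0.03,0,0],[-0.98,0.03,0,0],[-0.98,0.03,0,0],[-0.98,0.03,0,0]]]'
python3 -m handwheel '[[[-0.98,0.03,0,0],[-0.98,0,0,0],[-0.95,0,0,0],[0,0,0,0],[0,0,1,0],[0,0,1,0],[0,0,1,0],[0,0,1,0],[0,0,0.5,0],[0,0,0,0],[0,0,0,0]]]'
python3 - <<'E'
from h import *
plan((.372,-.277,.002))
p,d=snapshot('top');cv2.imwrite('pics/top2.png',p[:,:,::-1])
for roi in[(190,215,270,300)]:
    m=mask(p,(18,40,60),(34,255,255),roi);c=blob(m);w=ray('top',c,.010)[:,:2].astype(np.float32);r=cv2.minAreaRect(w);print('pale',r,cv2.boxPoints(r).round(4).tolist())
E
```

```text
t: 22.45
tcp_pos: [0.3823, -0.2058, 0.1236]
tool_rot: [0.767, 0.642, 0.0, 0.0]
force: [-0.2, 0.4, -0.6]
finger_gap: 0.568
gripper_force: 41.5
t: 23.82
tcp_pos: [0.3708, -0.2769, 0.0114]
tool_rot: [0.766, 0.642, 0.0, 0.0]
force: [-0.7, -0.2, -0.6]
finger_gap: 0.571
gripper_force: 41.5
turn -0.00  dx 0.00 dy 0.05 dz 0.38 | t 23.8 yaw 1.395 q6 -0.71 tcp [ 0.3708 -0.2769  0.0114]
pale ((0.4232417047023773, 0.22685086727142334), (0.10205589234828949, 0.05338737741112709), 1.3019176721572876) [[0.3716000020503998, 0.2524000108242035], [0.37279999256134033, 0.19900000095367432], [0.4749000072479248, 0.2012999951839447], [0.47360000014305115, 0.2547000050544739]]
```

```bash
python3 -m handwheel '[[[0,0,0.36,0],[0,0,0,0],[0,0,0,0]]]'; python3 -m handwheel '[[[0,0,0,0],[0,0,0,0],[0,0,-0.2,0],[0,0,-1,0],[0,0,-1,0],[0,0,-1,0],[0,0,-1,0],[0,0,-1,0],[0,0,-1,0],[0,0,0,0]]]' 75
python3 - <<'E'
from h import *
plan((.423,.227,.13),0.02)
s,p=wsnap('w7');wrect(s,p,(4,120,40),(14,255,255),(200,100,440,380),.010,"mid")
E
```

```text
t: 24.25
tcp_pos: [0.3709, -0.2774, 0.0019]
tool_rot: [0.766, 0.642, 0.0, 0.001]
force: [0.8, -0.7, 1.3]
finger_gap: 0.57
gripper_force: 41.7
t: 25.5
tcp_pos: [0.3712, -0.2776, 0.1585]
tool_rot: [0.766, 0.642, -0.0, 0.002]
force: [-0.1, 0.2, -0.7]
finger_gap: 0.878
gripper_force: 0.0
turn 13.13  dx 2.48 dy -20.14 dz 1.14 | t 25.5 yaw 1.395 q6 -0.71 tcp [ 0.3712 -0.2776  0.1585]
mid [ 0.3708 -0.2771] [0.0995 0.0496] 80.33973693847656 [[0.33799999952316284, -0.32199999690055847], [0.38690000772476196, -0.3303000032901764], [0.4036000072956085, -0.2321999967098236], [0.3546999990940094, -0.22390000522136688]]
```

View pics/w7.png

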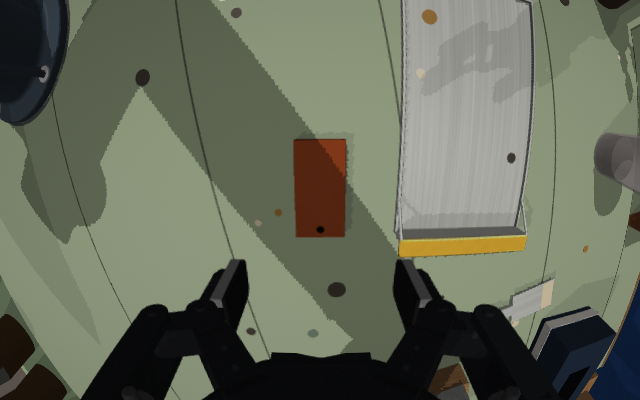

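Mid lies parked at (320,188), aligned with the tray; the yellow lip is at (400–527,235–257). Back to the pale sample.

```bash
python3 -m handwheel '[[[0,0,0,0.94],[0,0,0,0.94],[0,0,0,0.94],[0,0,0,0.94],[0,0,0,0.94],[0,0,0,0.94],[0,0,0,0.94],[0,0,0,0.94],[0,0,0,0.94],[0,0,0,0.94],[0,0,0,0.94],[0,0,0,0.94],[0,0,0,0.94],[0,0,0,0.91],[0.1,-1,0,0],[0.1,-1,0,0],[0.1,-1,0,0],[0.1,-1,0,0]]]'
python3 -m handwheel '[[[0.1,-1,0,0],[0.1,-1,0,0],[0.1,-1,0,0],[0.1,-1,0,0],[0.1,-1,0,0],[0.1,-1,0,0],[0.15,-1,0,0],[0.15,-1,0,0],[0.15,-1,0,0],[0.15,-1,0,0],[0.15,-1,0,0],[0.15,-1,0,0],[0.15,-1,0.2,0],[0.15,-1,0.2,0],[0.15,-1,0.3,0],[0.15,-1,0.3,0],[0,0,0,0],[0,0,0,0]]]'
python3 - <<'E'
from h import *
plan((.423,.227,.001),0.02)
s,p=wsnap('w8');hsv=cv2.cvtColor(p,cv2.COLOR_RGB2HSV);print(hsv[150:260:15,320])
wrect(s,p,(18,60,80),(30,255,255),(230,80,410,320),.010,"pale")
E
```

```text
t: 27.8
tcp_pos: [0.3776, -0.1753, 0.1557]
tool_rot: [1.0, 0.01, -0.001, -0.001]
force: [0.8, 0.3, 0.1]
finger_gap: 0.874
gripper_force: 0.0
t: 30.05
tcp_pos: [0.4218, 0.2237, 0.1311]
tool_rot: [1.0, 0.01, -0.001, 0.0]
force: [-0.2, 0.9, 1.2]
finger_gap: 0.879
gripper_force: 0.0
turn 0.01  dx 0.05 dy -0.13 dz 5.20 | t 30.1 yaw 0.021 q6 1.80 tcp [0.4218 0.2237 0.1311]
[[ 25  96 201]
 [ 24  96 201]
 [ 24  96 201]
 [ 24  96 201]
 [ 24  96 201]
 [ 24  96 201]
 [ 24 100 160]
 [ 41  47 157]]
pale [0.4261 0.2279] [0.1012 0.051 ] 2.0452988147735596 [[0.37459999322891235, 0.2515000104904175], [0.3763999938964844, 0.20059999823570251], [0.47749999165534973, 0.20419999957084656], [0.4756999909877777, 0.2551000118255615]]
```

```bash
python3 -m handwheel '[[[0.17,-0.17,0.2,-0.14],[0,0,1,0],[0,0,1,0],[0,0,1,0],[0,0,1,0],[0,0,0.75,0],[0,0,0.2,0],[0,0,0,0]]]' 75 40
python3 -m handwheel '[[[0,0,0,0],[0,0,0,0],[0,0,0,0],[0,0,0,0],[0,0,0,0],[0,0,-0.3,0],[0,0,-0.7,0],[0,0,-1,-0.9],[0,0,-1,-0.9],[0,0,-1,-0.9],[0,0,-1,-0.9],[0,0,0,-0.9],[0,0,0,-0.9],[0,0,0,-0.9],[0,0,0,-0.9],[0,0,0,-0.9],[0,0,0,-0.9],[0,0,0,-0.9],[0,0,0,-0.9],[0,0,0,-0.87]]]' 30 40
python3 - <<'E'
from h import *
# tray from scene+top: lip and floor
for n,f in (("top","top2"),):
    p=cv2.imread(f"pics/{f}.png")[:,:,::-1].copy()
    c=blob(mask(p,(15,100,90),(28,255,255),(480,175,510,260)));w=ray(n,c,.030)[:,:2].astype(np.float32);r=cv2.minAreaRect(w);print("lip",r,cv2.boxPoints(r).round(4).tolist())
s=np.load("pics/w7.npz");p=s["p"]
wrect(s,p,(18,150,100),(30,255,255),(390,225,540,265),.030,"lip")
plan((.54,-.217,.12),1.40)
E
```

```text
t: 31.1
tcp_pos: [0.4272, 0.2285, 0.003]
tool_rot: [1.0, 0.017, -0.0, 0.0]
force: [-0.1, -0.6, 0.1]
finger_gap: 0.881
gripper_force: 0.0
t: 33.6
tcp_pos: [0.4267, 0.2287, 0.1285]
tool_rot: [0.808, 0.589, 0.0, 0.0]
force: [0.2, -0.1, -0.8]
finger_gap: 0.567
gripper_force: 41.3
lip ((0.5158857107162476, -0.3600672483444214), (0.019874850288033485, 0.15798969566822052), 80.12284088134766) [[0.43639999628067017, -0.3562999963760376], [0.5920000076293945, -0.38339999318122864], [0.5953999757766724, -0.3637999892234802], [0.4397999942302704, -0.3366999924182892]]
lip [ 0.5163 -0.3588] [0.0183 0.1576] 80.07148742675781 [[0.43709999322891235, -0.35429999232292175], [0.5922999978065491, -0.3813999891281128], [0.5953999757766724, -0.36340001225471497], [0.44020000100135803, -0.3361999988555908]]
turn -1.33  dx -16.80 dy 7.50 dz 0.34 | t 33.6 yaw 1.260 q6 0.57 tcp [0.4267 0.2287 0.1285]
```

```bash
python3 -c "
from h import *
plan((.5287,-.287,.06),1.398)"
```

```text
turn -1.32  dx -19.62 dy 7.57 dz 2.74 | t 33.6 yaw 1.260 q6 0.57 tcp [0.4267 0.2287 0.1285]
```

```bash
python3 -m handwheel '[[[0,0,0,-0.66],[0,0,0,-0.66],[-0.98,0.38,0,0],[-0.98,0.38,0,0],[-0.98,0.38,0,0],[-0.98,0.38,0,0],[-0.98,0.38,0,0],[-0.98,0.38,0,0],[-0.98,0.38,0,0],[-0.98,0.38,0,0],[-0.98,0.38,0,0],[-0.98,0.38,0,0],[-0.98,0.38,0,0],[-0.98,0.38,0,0],[-0.98,0.38,0,0],[-0.98,0.38,0,0],[-0.98,0.38,0,0],[-0.98,0.37,0,0],[-0.98,0.37,0,0],[-0.98,0.37,0,0]]]'
python3 -m handwheel '[[[-0.98,0.37,0,0],[-0.98,0.37,0,0],[0,0,0.9,0],[0,0,0.9,0],[0,0,0.9,0],[0,0,0,0],[0,0,0,0]]]'
python3 - <<'E'
from h import *
plan((.5287,-.287,.006),1.398);wsnap('w9')
E
```

```text
t: 36.1
tcp_pos: [0.5178, -0.2365, 0.1283]
tool_rot: [0.766, 0.642, 0.0, 0.0]
force: [0.3, 0.4, -1.4]
finger_gap: 0.568
gripper_force: 41.3
t: 36.98
tcp_pos: [0.5277, -0.2874, 0.0611]
tool_rot: [0.766, 0.642, 0.0, 0.0]
force: [-0.7, 0.6, 0.7]
finger_gap: 0.561
gripper_force: 41.4
turn -0.03  dx 0.02 dy 0.04 dz 2.20 | t 37.0 yaw 1.395 q6 -0.51 tcp [ 0.5277 -0.2874  0.0611]
```

View pics/w9.png

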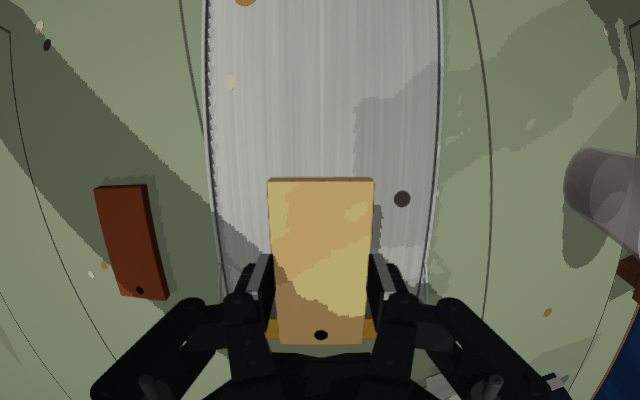

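Pale is held at (320,260) over the tray, whose rims are at u≈210 and 438; mid is parked at left. I'll check the lateral centring from the rims.

```bash
python3 - <<'E'
from h import *
s=np.load("pics/w9.npz");g=cv2.cvtColor(s["p"],cv2.COLOR_RGB2GRAY).astype(int)
u=np.array([.172,.985]);n=np.array([-.985,.172])
for v in (60,90,120,150):
    l=[x for x in range(190,235)];r=[x for x in range(415,460)]
    # dark line pixels of the rims
    L=min(l,key=lambda x:g[v,x]);Rr=min(r,key=lambda x:g[v,x])
    a=wray(s,(L,v),.008)[0,:2]-s["tcp_pos"][:2];b=wray(s,(Rr,v),.008)[0,:2]-s["tcp_pos"][:2]
    print(v,L,Rr,"along %.4f lat L %.4f R %.4f mid %.4f"%(a@u,a@n,b@n,(a+b)@n/2))
E
```

```text
60 206 439 along 0.1155 lat L 0.0730 R -0.0769 mid -0.0020
90 207 438 along 0.0954 lat L 0.0727 R -0.0765 mid -0.0019
120 207 437 along 0.0756 lat L 0.0735 R -0.0765 mid -0.0015
150 210 435 along 0.0556 lat L 0.0727 R -0.0764 mid -0.0018
```

```bash
python3 -m handwheel '[[[0,0.07,0.8,0],[0,0,0.8,0],[0,0,0.4,0],[0,0,0.15,0],[-0.2,0,0,0],[-0.1,0,0,0],[0,0,0,0],[0,0,0,0]]]'
python3 -m handwheel '[[[-0.06,0,0,0],[0,0,0,0]]]'
```

```text
t: 38.02
tcp_pos: [0.5277, -0.2935, 0.0073]
tool_rot: [0.766, 0.642, 0.0, -0.001]
force: [-1.0, 2.3, 5.4]
finger_gap: 0.562
gripper_force: 42.2
t: 38.28
tcp_pos: [0.5275, -0.2947, 0.0073]
tool_rot: [0.766, 0.642, 0.001, -0.001]
force: [0.7, 4.0, 5.9]
finger_gap: 0.559
gripper_force: 42.2
```

```bash
python3 -m handwheel '[[[-0.06,0,-0.02,0],[0,0,0,0]]]';python3 -m handwheel '[[[-0.06,0,0,0],[0,0,0,0]]]';python3 -m handwheel '[[[-0.06,0,0,0],[0,0,0,0]]]'
```

```text
t: 38.52
tcp_pos: [0.5272, -0.2973, 0.0073]
tool_rot: [0.766, 0.642, 0.0, -0.0]
force: [0.9, 1.2, 2.6]
finger_gap: 0.562
gripper_force: 41.9
t: 38.78
tcp_pos: [0.5271, -0.2978, 0.0073]
tool_rot: [0.767, 0.642, 0.001, -0.001]
force: [1.4, 5.3, 3.8]
finger_gap: 0.566
gripper_force: 42.0
t: 39.02
tcp_pos: [0.527, -0.2979, 0.0073]
tool_rot: [0.767, 0.642, 0.001, -0.001]
force: [3.8, 8.5, 5.2]
finger_gap: 0.562
gripper_force: 42.1
```

Wall contact: the position has stalled and the force is rising. Release.

```bash
python3 -m handwheel '[[[0.06,0,0.02,0],[0,0,0,0],[0,0,0,0],[0,0,0,0],[0,0,-1,0],[0,0,-1,0],[0.5,0,-1,0],[0.5,0,-1,0],[0,0,-1,0],[0,0,0,0]]]' 75
python3 - <<'E'
from h import *
plan((.3708,-.2771,.002),1.402)
s,p=wsnap('w10')
wrect(s,p,(18,60,80),(30,140,255),(230,100,410,320),.013,"pale")
wrect(s,p,(18,150,100),(30,255,255),(180,225,440,380),.030,"lip")
E
```

```text
t: 40.28
tcp_pos: [0.5325, -0.2752, 0.1338]
tool_rot: [0.766, 0.643, 0.0, 0.002]
force: [0.6, -0.5, 0.0]
finger_gap: 0.881
gripper_force: 0.0
turn -0.06  dx -1.16 dy -6.36 dz 5.27 | t 40.3 yaw 1.396 q6 -0.49 tcp [ 0.5325 -0.2752  0.1338]
pale [ 0.527  -0.2984] [0.1015 0.0505] 80.2085952758789 [[0.4934999942779541, -0.3440999984741211], [0.5432000160217285, -0.35269999504089355], [0.5605000257492065, -0.25270000100135803], [0.510699987411499, -0.24410000443458557]]
lip [ 0.5183 -0.3585] [0.0204 0.1403] 80.69551086425781 [[0.4474000036716461, -0.3571999967098236], [0.5857999920845032, -0.3799000084400177], [0.5891000032424927, -0.3598000109195709], [0.4507000148296356, -0.33709999918937683]]
```

View pics/w10.png

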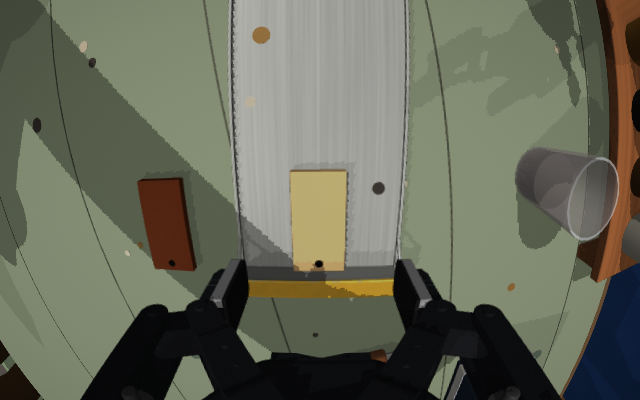

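Pale sits flat at (319,220) against the raised end and centred between the rims. Fetch mid.

```bash
python3 -m handwheel '[[[-0.16,-0.91,0,-0.06],[-0.16,-0.91,0,0],[-0.17,-0.91,0,0],[-0.17,-0.91,0,0],[-0.17,-0.91,0,0],[-0.17,-0.91,0,0],[-0.17,-0.91,0,0],[0,0,0.9,0],[0,0,1,0],[0,0,1,0],[0,0,1,0],[0,0,1,0],[0,0,0.3,0],[0,0,0,0]]]' 75 40
python3 -c "
from h import *
plan((.3708,-.2771,.002),1.402)"
```

```text
t: 42.08
tcp_pos: [0.3688, -0.2757, 0.0011]
tool_rot: [0.764, 0.645, 0.0, -0.001]
force: [0.4, 0.3, 0.4]
finger_gap: 0.877
gripper_force: 0.0
turn -0.01  dx -0.04 dy 0.09 dz -0.04 | t 42.1 yaw 1.401 q6 -0.72 tcp [ 0.3688 -0.2757  0.0011]
```

```bash
python3 -m handwheel '[[[-0.04,0.09,-0.04,0],[0,0,0,0],[0,0,0,0],[0,0,0,0],[0,0,0,0],[0,0,-0.5,0],[0,0,-1,0],[0,0,-1,0],[0,0,-0.5,0],[0,0,0,0]]]' 30 40
python3 -c "
from h import *
plan((.5384,-.2329,.02),1.399)"
```

```text
t: 43.32
tcp_pos: [0.3718, -0.2779, 0.0788]
tool_rot: [0.764, 0.645, -0.0, 0.001]
force: [0.8, 0.7, -0.3]
finger_gap: 0.561
gripper_force: 41.4
turn 0.03  dx 2.91 dy 6.26 dz 2.35 | t 43.3 yaw 1.402 q6 -0.71 tcp [ 0.3718 -0.2779  0.0788]
```

```bash
python3 -m handwheel '[[[0.41,0.9,0,0.03],[0.42,0.9,0,0],[0.42,0.9,0,0],[0.42,0.89,0,0],[0.42,0.89,0,0],[0.41,0.89,0,0],[0.41,0.89,0,0],[0,0,0.8,0],[0,0,0.8,0],[0,0,0.6,0],[0,0,0.15,0],[0,0,0,0],[0,0,0,0]]]'
python3 - <<'E'
from h import *
plan((.5384,-.2329,.016),1.399)
s,p=wsnap('w11')
E
```

```text
t: 44.95
tcp_pos: [0.5384, -0.2329, 0.0197]
tool_rot: [0.765, 0.644, 0.0, 0.001]
force: [0.6, -0.6, 0.3]
finger_gap: 0.562
gripper_force: 41.4
turn -0.01  dx 0.00 dy -0.00 dz 0.15 | t 45.0 yaw 1.398 q6 -0.43 tcp [ 0.5384 -0.2329  0.0197]
```

View pics/w11.png

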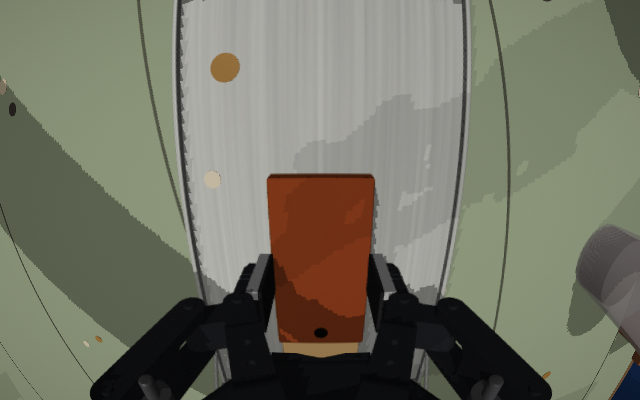

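Mid is held at (320,258) with its lower end lapping over pale (seen at (320,350)). Lower it gently and release.

```bash
python3 -m handwheel '[[[0,0,0.1,0],[0,0,0.06,0],[0,0,0,0]]]'
python3 -m handwheel '[[[0,0,0,0],[0,0,0,0],[0,0,0,0],[0,0,0,0],[0,0,-0.5,0],[0,0,-1,0],[0,0,-1,0],[-0.3,0,-1,0],[-0.3,0,-1,0],[0,0,0,0]]]' 75
python3 - <<'E'
from h import *
s,p=wsnap('w12');u=np.array([.171,.985]);n=np.array([-.985,.171])
wrect(s,p,(4,120,40),(14,255,255),(230,80,410,320),.016,"mid")
wrect(s,p,(18,60,80),(30,140,255),(230,100,410,320),.013,"pale")
plan((.6757,.1106,.12),.231)
E
```

```text
t: 45.38
tcp_pos: [0.5386, -0.2326, 0.0164]
tool_rot: [0.765, 0.644, 0.0, 0.001]
force: [-1.4, 1.1, 7.9]
finger_gap: 0.564
gripper_force: 42.2
t: 46.62
tcp_pos: [0.5369, -0.2488, 0.1303]
tool_rot: [0.766, 0.643, 0.001, 0.003]
force: [0.0, 0.4, -1.4]
finger_gap: 0.877
gripper_force: 0.0
mid [ 0.538 -0.234] [0.1042 0.0513] 80.83251953125 [[0.5044000148773193, -0.28139999508857727], [0.5550000071525574, -0.28949999809265137], [0.5716000199317932, -0.1867000013589859], [0.5210000276565552, -0.1784999966621399]]
pale [ 0.5236 -0.3176] [0.0622 0.0502] 80.22669219970703 [[0.4936000108718872, -0.34389999508857727], [0.5430999994277954, -0.352400004863739], [0.5536999702453613, -0.29120001196861267], [0.5041999816894531, -0.2827000021934509]]
turn 11.14  dx 8.72 dy -12.67 dz 0.35 | t 46.7 yaw 1.398 q6 -0.45 tcp [ 0.5359 -0.2478  0.1288]
```

View pics/w12.png

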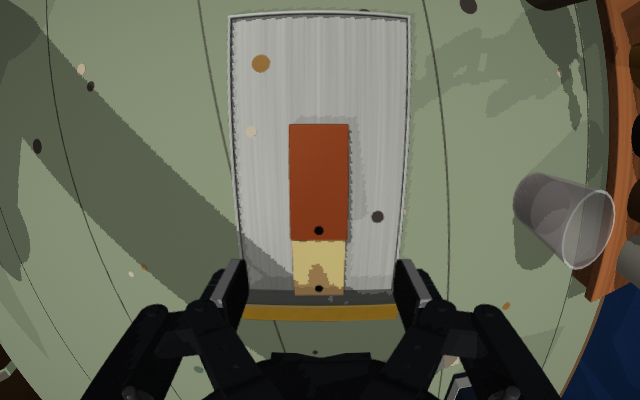

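Mid at (319,183) now laps over pale (292–346,240–293), in line with it. I'll work out the overlap using the true heights of the tilted edges and re-measure the dark sample from the top camera.

```bash
python3 - <<'E'
from h import *
s=np.load("pics/w12.npz");p=s["p"];u=np.array([.1713,.9852]);n=np.array([-.9852,.1713]);P=np.array([.527,-.2984])
c=blob(mask(p,(4,120,40),(14,255,255),(230,80,410,320)))
for lab,f,z in(("upper",c[:,1].max(),.0278),("lower",c[:,1].min(),.0129),("lowerbot",c[:,1].min(),.003)):
    q=c[abs(c[:,1]-f)<=1].mean(0);w=wray(s,q,z)[0,:2]-P;print(lab,q,"along pale frame %.4f lat %.4f"%(w@u,w@n))
q,d=snapshot("top");cv2.imwrite("pics/top3.png",q[:,:,::-1])
c=blob(mask(q,(0,25,0),(24,255,75),(255,115,310,180)));w=ray("top",c,.010)[:,:2].astype(np.float32);r=cv2.minAreaRect(w);print("dark",r,cv2.boxPoints(r).round(4).tolist())
E
```

```text
upper [318.5        239.05357143] along pale frame 0.0195 lat -0.0003
lower [318.48333333 124.03333333] along pale frame 0.1167 lat -0.0005
lowerbot [318.48333333 124.03333333] along pale frame 0.1160 lat -0.0005
dark ((0.675079345703125, 0.11002437025308609), (0.09802049398422241, 0.04819905012845993), 12.306666374206543) [[0.6220999956130981, 0.12309999763965607], [0.6323000192642212, 0.07599999755620956], [0.7281000018119812, 0.09690000116825104], [0.7178000211715698, 0.14399999380111694]]
```

```bash
python3 -c "
from h import *
print(ray('top',(333,143),.066),ray('top',(357,95),.05))
plan((.60,.05,.12),.215);plan((.676,.111,.12),.215)"
```

```text
[[ 6.75809585e-01 -4.65162866e-04  6.60000000e-02]] [[ 0.78564897 -0.0534579   0.05      ]]
turn 11.30  dx 5.07 dy -11.06 dz 0.31 | t 46.7 yaw 1.398 q6 -0.45 tcp [ 0.5352 -0.2471  0.1277]
turn 11.30  dx 8.56 dy -12.79 dz 0.31 | t 46.7 yaw 1.398 q6 -0.45 tcp [ 0.5352 -0.2471  0.1277]
```

```bash
python3 -m handwheel '[[[0,0,0,0.94],[0,0,0,0.94],[0,0,0,0.94],[0,0,0,0.94],[0,0,0,0.94],[0,0,0,0.94],[0,0,0,0.94],[0,0,0,0.94],[0,0,0,0.94],[0,0,0,0.94],[0,0,0,0.95],[0,0,0,0.95],[0.42,-0.92,0,0],[0.42,-0.92,0,0],[0.42,-0.92,0,0],[0.42,-0.92,0,0],[0.42,-0.92,0,0],[0.42,-0.92,0,0],[0.42,-0.92,0,0],[0.42,-0.92,0,0]]]'
python3 -m handwheel '[[[0.42,-0.92,0,0],[0.42,-0.92,0,0],[0.42,-0.92,0,0],[0.42,-0.92,0,0],[0.88,-0.44,0,0],[0.88,-0.44,0,0],[0.88,-0.44,0,0],[0.88,-0.43,0,0],[0,0,0,0],[0,0,0,0]]]'
python3 - <<'E'
from h import *
plan((.676,.111,.002),.215)
s,p=wsnap('w13')
wrect(s,p,(0,25,0),(24,255,75),(240,100,400,300),.010,"dark")
hsv=cv2.cvtColor(p,cv2.COLOR_RGB2HSV);print(hsv[140:260:15,320])
E
```

```text
t: 49.22
tcp_pos: [0.5772, -0.0482, 0.1261]
tool_rot: [0.994, 0.108, -0.002, -0.001]
force: [-0.5, -0.6, 0.3]
finger_gap: 0.877
gripper_force: 0.0
t: 50.48
tcp_pos: [0.6746, 0.1105, 0.1262]
tool_rot: [0.994, 0.108, -0.002, -0.0]
force: [0.1, -0.5, 0.3]
finger_gap: 0.879
gripper_force: 0.0
turn 0.00  dx 0.06 dy -0.01 dz 4.97 | t 50.5 yaw 0.216 q6 1.35 tcp [0.6746 0.1105 0.1262]
dark [0.6779 0.1105] [0.0989 0.0495] 12.629555702209473 [[0.6243000030517578, 0.12389999628067017], [0.6351000070571899, 0.0754999965429306], [0.7315999865531921, 0.09719999879598618], [0.72079998254776, 0.14550000429153442]]
[[  7 191  12]
 [  7 155  28]
 [  7 161  27]
 [  9 161  27]
 [  7 170  27]
 [  8 157  26]
 [ 10 170  27]
 [  8 151  27]]
```

```bash
python3 -m handwheel '[[[0.13,0.03,0.9,-0.04],[0,0,1,0],[0,0,1,0],[0,0,1,0],[0,0,0.85,0],[0,0,0.2,0],[0,0,0,0],[0,0,0,0]]]' 75 40
python3 -c "
from h import *
plan((.6779,.1105,.002),.2204)"
python3 -m handwheel '[[[0,0,0,0],[0,0,0,0],[0,0,0,0],[0,0,0,0],[0,0,0,0],[0,0,-0.5,0],[0,0,-1,0],[0,0,-1,0],[0,0,-1,0],[0,0,-1,0],[0,0,-0.5,0],[0,0,0,0]]]' 30 40
python3 -c "
from h import *
plan((.60,.05,.12));s=sense()"
```

```text
t: 51.52
tcp_pos: [0.6805, 0.1107, 0.0049]
tool_rot: [0.994, 0.109, 0.001, 0.0]
force: [0.4, -0.5, 0.3]
finger_gap: 0.877
gripper_force: 0.0
turn -0.01  dx -0.10 dy -0.02 dz 0.12 | t 51.5 yaw 0.219 q6 1.35 tcp [0.6805 0.1107 0.0049]
t: 53.02
tcp_pos: [0.6802, 0.1107, 0.1299]
tool_rot: [0.994, 0.109, 0.001, 0.0]
force: [-0.3, 0.0, -1.0]
finger_gap: 0.557
gripper_force: 41.2
turn -0.00  dx -3.66 dy 1.67 dz 0.40 | t 53.0 yaw 0.219 q6 1.35 tcp [0.6802 0.1107 0.1299]
```

```bash
python3 -m handwheel '[[[-0.92,0.42,0,0],[-0.92,0.42,0,0],[-0.91,0.42,0,0],[-0.91,0.42,0,0],[-0.42,0.9,0,0],[-0.42,0.9,0,0],[-0.42,0.9,0,0],[-0.42,0.9,0,0],[-0.42,0.9,0,0],[-0.42,0.9,0,0],[-0.42,0.9,0,0],[-0.42,0.9,0,0],[0,0,0,-0.94],[0,0,0,-0.94],[0,0,0,-0.94],[0,0,0,-0.94],[0,0,0,-0.94],[0,0,0,-0.94],[0,0,0,-0.94],[0,0,0,-0.94]]]'
python3 -m handwheel '[[[0,0,0,-0.94],[0,0,0,-0.94],[0,0,0,-0.94],[0,0,0,-0.93],[0,0,0,0],[0,0,0,0]]]'
python3 -c "
from h import *
plan((.5504,-.1640,.030),1.399)"
```

```text
t: 55.52
tcp_pos: [0.5557, -0.1438, 0.1275]
tool_rot: [0.875, 0.484, -0.001, -0.001]
force: [-0.3, -0.5, -0.8]
finger_gap: 0.562
gripper_force: 41.2
t: 56.28
tcp_pos: [0.5562, -0.144, 0.1282]
tool_rot: [0.765, 0.644, -0.0, -0.001]
force: [0.2, 0.4, -0.2]
finger_gap: 0.555
gripper_force: 41.2
turn -0.01  dx -0.83 dy -0.09 dz 3.93 | t 56.3 yaw 1.398 q6 -0.28 tcp [ 0.5562 -0.144   0.1282]
```

```bash
python3 -m handwheel '[[[-0.42,-0.05,0.9,0],[-0.41,-0.04,0.9,0],[0,0,0.9,0],[0,0,0.8,0],[0,0,0.43,0],[0,0,0,0],[0,0,0,0]]]' - 20
python3 -c "
from h import *
plan((.5504,-.1640,.0235),1.399)"
```

```text
t: 57.15
tcp_pos: [0.5514, -0.1645, 0.0312]
tool_rot: [0.765, 0.644, 0.0, 0.001]
force: [-0.2, 0.1, -0.1]
finger_gap: 0.56
gripper_force: 41.2
turn 0.00  dx 0.01 dy -0.04 dz 0.31 | t 57.1 yaw 1.399 q6 -0.31 tcp [ 0.5514 -0.1645  0.0312]
```

```bash
python3 -m handwheel '[[[0,-0.04,0.1,0],[0,0,0.1,0],[0,0,0,0]]]' - 20; python3 -m handwheel '[[[0,0,0.08,0],[0,0,0.0,0]]]' - 20
```

```text
t: 57.52
tcp_pos: [0.5498, -0.164, 0.0256]
tool_rot: [0.765, 0.644, -0.0, -0.0]
force: [0.8, -0.3, -0.4]
finger_gap: 0.553
gripper_force: 41.2
t: 57.78
tcp_pos: [0.5498, -0.1641, 0.0234]
tool_rot: [0.765, 0.644, -0.0, -0.0]
force: [0.7, -0.4, -0.4]
finger_gap: 0.559
gripper_force: 41.2
```

```bash
python3 -m handwheel '[[[0,0,0.06,0],[0,0,0.0,0]]]'; python3 -m handwheel '[[[0,0,0.06,0],[0,0,0.0,0]]]';python3 -m handwheel '[[[0,0,0.06,0],[0,0,0.0,0]]]'
```

```text
t: 58.02
tcp_pos: [0.5499, -0.164, 0.0221]
tool_rot: [0.765, 0.644, 0.0, 0.0]
force: [-0.4, 0.4, 0.8]
finger_gap: 0.557
gripper_force: 41.4
t: 58.28
tcp_pos: [0.55, -0.1639, 0.0207]
tool_rot: [0.765, 0.644, 0.0, 0.0]
force: [0.8, 1.8, 1.1]
finger_gap: 0.555
gripper_force: 41.4
t: 58.52
tcp_pos: [0.55, -0.1638, 0.0192]
tool_rot: [0.765, 0.644, 0.0, -0.0]
force: [1.1, 2.7, 3.8]
finger_gap: 0.559
gripper_force: 41.2
```

```bash
python3 -m handwheel '[[[0,0,0,0],[0,0,0,0],[0,0,0,0],[0,0,0,0],[0,0,-0.5,0],[0,0,-1,0],[0,0,-1,0],[-0.5,0,-1,0],[-0.5,0,-1,0],[-0.5,0,-1,0],[0,0,0,0]]]' 75
python3 - <<'E'
from h import *
s,p=wsnap('w14');u=np.array([.1713,.9852]);n=np.array([-.9852,.1713]);P=np.array([.527,-.2984])
for lab,lo,hi,zs in(("mid",(4,120,45),(14,255,255),(.0278,.0278)),("dark",(0,60,0),(24,255,42),(.0278,.0129))):
    c=blob(mask(p,lo,hi,(255,40,385,330)));
    for f,z in zip((c[:,1].max(),c[:,1].min()),zs):
        q=c[abs(c[:,1]-f)<=1].mean(0);w=wray(s,q,z)[0,:2]-P;print(lab,q,"along %.4f lat %.4f"%(w@u,w@n))
    wrect(s,p,lo,hi,(255,40,385,330),.02,lab)
wrect(s,p,(18,60,80),(30,140,255),(230,100,410,330),.013,"pale")
E
```

```text
t: 59.9
tcp_pos: [0.5449, -0.2026, 0.1594]
tool_rot: [0.765, 0.644, 0.001, 0.003]
force: [-0.8, 0.0, -0.2]
finger_gap: 0.884
gripper_force: 0.0
mid [318.5        268.10416667] along 0.0201 lat -0.0001
mid [318.         208.03773585] along 0.0848 lat 0.0002
mid [ 0.5357 -0.2509] [0.0678 0.0503] 80.0379638671875 [[0.5051000118255615, -0.2799000144004822], [0.5547000169754028, -0.28859999775886536], [0.5663999915122986, -0.22190000116825104], [0.5167999863624573, -0.21320000290870667]]
dark [318.         206.96363636] along 0.0859 lat 0.0002
dark [317.51851852 102.03703704] along 0.1822 lat 0.0005
dark [ 0.5496 -0.1675] [0.0993 0.0501] 80.01918029785156 [[0.5163000226020813, -0.21209999918937683], [0.5656999945640564, -0.2207999974489212], [0.5828999876976013, -0.12300000339746475], [0.5335000157356262, -0.11429999768733978]]
pale [ 0.5233 -0.3182] [0.0609 0.0504] 79.98517608642578 [[0.49320000410079956, -0.34380000829696655], [0.542900025844574, -0.35260000824928284], [0.5533999800682068, -0.29260000586509705], [0.5037999749183655, -0.2838999927043915]]
```

View pics/w14.png

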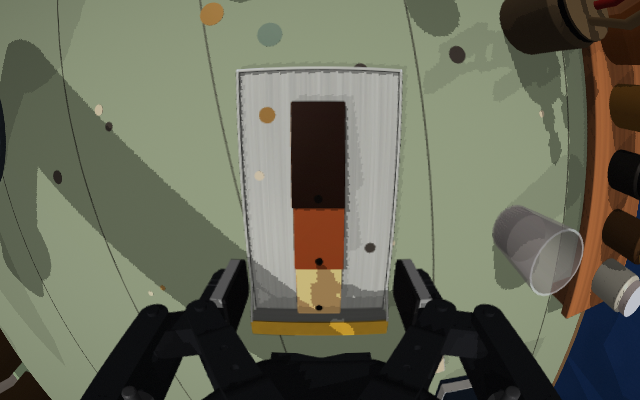

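Row at (318,102–313): pale, mid and dark run in order, in line, and each laps about 31–32 mm. I'll check the pots numerically, then hand in.

```bash
python3 - <<'E'
from h import *
for n,rs in(("scene",((375,200,430,300,RED,"red"),(335,140,390,220,BLUE,"blue"))),):
    q,d=snapshot(n);cv2.imwrite("pics/sceneF.png",q[:,:,::-1])
p,d=snapshot("top");E=camera_params("top")
for lab,xy in(("red",(.595,.259)),("blue",(.497,.068))):
    K,X=E["mtx"],np.linalg.inv(E["extrinsics"]);c=X@np.array([*xy,.070,1]);u=K[0,2]+K[0,0]*c[0]/-c[2];v=K[1,2]-K[1,1]*c[1]/-c[2]
    roi=tuple(int(t) for t in(u-14,v-14,u+14,v+14))
    cc=blob(mask(p,*(RED if lab=="red" else BLUE),roi));(a,b),r=cv2.minEnclosingCircle(cc);z=d[int(v),int(u)]
    o=X@np.array([*xy,0,1]);print(lab,(u,v),ray("top",(a,b),.070)[0],r,"height",(-o[2]-z))
E
```

```text
red (np.float64(209.92946905490226), np.float64(179.33848220972033)) [0.59149469 0.25771703 0.07      ] 10.735555648803711 height 0.07192947662383975
blue (np.float64(300.0479841203501), np.float64(226.6825013565848)) [0.49319663 0.06806123 0.07      ] 10.735555648803711 height 0.07072815468152649
```

```bash
python3 -c "
from station import *
print(sign_off())"
```

```text
the job is handed in; nothing more can be done
None
```

The job is handed in at about 60 s: both pots stand upright in their own dishes, the pale, mid and dark samples are shingled along the middle of the tray with about a third lap each, and nothing else was touched.

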